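Wiggle the called-for reference lens tube out of its snug case

ROBOT

A 7-joint arm with a two-finger parallel gripper is mounted at the origin on the work surface. World frame = base frame: x ahead of the robot, y to its left, z up, the work surface at z = 0. Lengths are in m, angles in rad, forces in N, time in s.
With the tool pointing down it reaches from about 0.425 to 0.925 m from the base axis. Payload 6.8 kg.
Tool frame: the origin (TCP) lies on the front face of the gripper's body, between the roots of the fingers; the fingertips stand 73 mm ahead of it and the grasp point (between the pads) lies 54 mm ahead of it; z points along the fingers, y is the line along which they close (so a half turn about z gives the same grasp; the last joint's range is limited). The gripper opens to 85 mm and grips with 20 to 120 N. Pads are 22 mm wide; open, the fingers measure 114 mm over their backs; the gripper's body (76 mm by 85 mm) begins 54 mm behind the grasp point. The pads swing forward as they close: fully open they stand 13 mm farther back than shut.
Start: joints at [-1.303, 0.477, 0.022, 1.555, -0.011, 1.109, -0.083], TCP at [0.248, 0.628, 0.304] pointing down, gripper open.
Joint ranges: [-2.96, 2.96], [-0.34, 2.1], [-1.41, 1.46], [0.24, 2.44], [-1.37, 4.51], [0.17, 1.92], [-2.96, 2.96]. Speed limits (rad/s): [2.39, 2.39, 3.14, 3.14, 3.14, 3.14, 3.14].

INTERFACE

Orientations are given as a unit quaternion [w, x, y, z].
In Python, from station import bot, optics gives the robot as it stands.
- The arm moves only by the tool drive_tool, never from a script. Its argument "deltas" is a list of rows, each an object with "gripper": the closure in counts, from 0 (fully open) to 255 (shut); "offset": the shift along the tool's x, y, z in units of 1000 mm (1.0 is 1000 mm), a list of three; "angular": the turn, a rotation vector about the tool's x, y, z in units of 45 degrees (1.0 is 45 degrees), a list of three. In form: [{"gripper": gripper, "offset": [dx, dy, dz], "angular": [rx, ry, rz]}, ...]. A call has 1 to 5 rows; each row is the pose to reach, as a shift and turn from the pose commanded when the call began, along the tool's axes at that moment; what a row does not reach only later rows make up. A row lasts 1/10 s, in which the tool goes at most 50 mm and 8.59 degrees, less where a joint would pass 70% of its speed; a pose out of reach is approached as far as the arm can. A call with a number of a shift or a turn outside -1 to 1 is refused whole. A call with a gripper value outside its range is refused whole. The fingers move at their own pace and stop on an object; "grip_force" is the grip in N (left out, the last holds). Time passes only in rows, so rows that repeat a pose let the fingers close. It gives the time, the measured TCP pose, the force, the opening and the grip force at its end, in the units of the state.
- bot.get_obs(): the state, without advancing time (a new reading comes with each control period).
- optics.read_camera(name): name is "side" or "top"; returns the picture (384x512x3 uint8, blue, green, red); there is no depth.
- optics.camera_model(name): a dict with "fx", "fy", "cx", "cy" (pixels), "dist" ([k1, k2, p1, p2, k3] as OpenCV has them; the pictures are not rectified), "cam_to_world" (4x4, takes a point from camera to world coordinates). Camera axes: x right, y up, looking along -z (the intrinsics and any distortion apply to the point x, -y, -z); pixel columns grow to the right and rows downward; lengths in m; the calibration is good to about 2 mm. A picture is of the moment at which its call begins. camera_model takes no time and is no camera call.
- bot.hand_in(): hands the job in; it is judged then, once.
The state is a dict: "t": time; "q": joint angles; "joint_vel": joint speeds; "joint_torque": joint torques, N m; "eef_pos": TCP position; "tool_rot": TCP orientation; "contact_force": force on the tool from outside, world axes, zero at the start; "torque": the same for the moment, N m; "gripper_width": opening from 0.0 (shut) to 1.0 (fully open); "grasp_force": force on a finger pad.
Only numpy, scipy, OpenCV 4.12 (cv2) and the standard library are available. Lean on these libraries where they do the work, as an engineer would, in place of code of your own. Each camera call takes 0.05 s, during which the arm holds its last target. There are 200 camera calls.

TASK

A coloured tag lies in the yellow job tray: take the reference lens tube of that colour out of the instrument case by its square grip, wiggling it free so that the case is neither lifted, tipped nor shoved along the table. Then set it down, upright, in the middle of the round green rest and let go; leave the other tube in the case and everything else alone.

Things in the scene. Friction and masses are not known exactly. Their poses are not given: they have to be found in the camera images.
- case: Low open instrument case, dark foam in an aluminium frame, 160 (x) x 270 (y) x 44 (z) mm, standing loose on the table, only 1.25 to 1.6 kg. Origin: centre of its underside. Two cutouts 36 mm deep at x = 0, y = +65 and -65 mm. A straight pull of some 10 N on a tube tips the case up.
- cutout_l (a point): Centre of one cutout's mouth, on the case's top face (y = +65 mm). Cutout 31 (x) by 46 (y) mm; two sprung foam pads at its +y and -y sides grip the shaft with some 16 N each, over heights 12 to 40 mm above the table; 1.5 mm free play in x. The pads let go once the tube has risen some 32 mm; it is clear of the case after 36 mm.
- cutout_r (a point): Centre of the other cutout's mouth (y = -65 mm), made alike. A straight pull meets 16 to 24 N of friction and would lift the case. Twisting the tube to and fro about its own axis turns the friction sideways: about 1.5 mm of rise with each half-radian twist takes some 5 N. If the drag nears 9 N, twist on without rising.
- tube_blue: Reference lens tube: black round shaft 28 mm in diameter, 40 mm long; a square grip, blue, 26 x 26 mm, 34 mm tall; 74 mm tall in all, 120 g. Origin: centre of the foot; z up the tube, x and y square to the grip's sides. At the start it stands in either cutout of the case at any yaw, foot 8 mm above the table, 36 mm of shaft sunk, 38 mm protruding.
- tube_orange: Reference lens tube: black round shaft 28 mm in diameter, 40 mm long; a square grip, orange, 26 x 26 mm, 34 mm tall; 74 mm tall in all, 120 g. Origin: centre of the foot; z up the tube, x and y square to the grip's sides. At the start it stands in either cutout of the case at any yaw, foot 8 mm above the table, 36 mm of shaft sunk, 38 mm protruding.
- tube_blue_grip (a point): Point on the blue tube's axis, 62 mm above its foot, 12 mm below its top: a good height to grip, 26 mm above the case's top face. Same axes as the tube.
- tube_orange_grip (a point): The same point of the orange tube.
- rest: Round rest fixed to the table: dark steel foot 80 mm in diameter, flat green top 72 mm in diameter with a thin white circle in the middle, 20 mm tall. Origin: centre of its underside.
- rest_top (a point): Centre of the rest's flat top, 20 mm above the table.
- job_tray: Yellow open tray, 100 x 110 x 18 mm, fixed. The tag in it tells which tube is wanted. Origin: centre of its underside.
- job_tray_in (a point): Centre of the job tray's inner floor.
- done_tray: Grey open tray, 100 x 110 x 18 mm, fixed; the tag in it is of no account. Origin: centre of its underside.
- tag_blue: Blue disc 36 mm in diameter, 8 mm thick, lying in either tray. Origin: centre of its underside. Leave it.
- tag_orange: Orange disc 36 mm in diameter, 8 mm thick, lying in the other tray. Origin: centre of its underside. Leave it.
- spray: Bystander: blue lens cleaner bottle, 44 mm in diameter, 130 mm tall. Origin: centre of its underside.
- driver: Bystander: red-handled screwdriver, 150 mm long, lying flat.
- pen: Bystander: black marker with red cap, 150 mm long (y), 12 mm wide, 8 mm tall, lying flat. Origin: centre of its underside.
- spectacles: Bystander: dark wire spectacles, 120 mm wide (y), 38 mm deep, 34 mm tall. Origin: under the middle of the lenses.

How it is judged:
By the outcome, as a careful person would: the job done as asked, in the order asked, and still so for the second after the job is handed in, with the robot touching nothing.
It also fails if it takes over 72 s, if anything falls off the work surface, if the arm or the gripper's body presses on something with over 40 N, if the wrist force passes 120 N, or if a joint passes its speed limit or range.

## Working session

There is one attempt and no reset: what is moved stays moved. The work goes in short steps, Python scripts to look and compute and a tool call to move; the robot and the scene stay as the last step left them, time stands still between calls to the robot, and variables do not carry over. Pictures are saved under pics/ and viewed, at most 10 in all, crops included, and the job is handed in when it is done.

Besides the shell and the picture viewer there is one more tool, called after ">>>" by a JSON object that holds its "op" and its "data". drive_tool: Moves the arm, as the interface text tells. Its arguments: {"type":"object","properties":{"deltas":{"type":"array"},"grip_force":{"type":"number"}},"required":["deltas"]}

```bash
mkdir -p pics; ls
python3 - <<'E'
from station import bot, optics
import cv2,numpy as np
np.set_printoptions(precision=4,suppress=True)
for n in("top","side"):
    im=optics.read_camera(n); cv2.imwrite(f"pics/{n}0.png",im)
    m=optics.camera_model(n); print(n,m["fx"],m["fy"],m["cx"],m["cy"],m["dist"]);print(np.array(m["cam_to_world"]))
o=bot.get_obs();print(o)
E
```

```text
pics
top 371.6157675591619 371.6157675591619 253.1059629280579 197.0354153305999 [-0.0555  0.      0.      0.      0.    ]
[[ 0.0123  0.9971 -0.0753  0.4881]
 [-0.9999  0.0116 -0.0102  0.0036]
 [-0.0093  0.0754  0.9971  0.9315]
 [ 0.      0.      0.      1.    ]]
side 474.425452732748 474.425452732748 261.2512150776762 189.9951441593355 [-0.1738  0.      0.      0.      0.    ]
[[-0.962   0.1409 -0.234   0.2705]
 [-0.2729 -0.4604  0.8447  0.9798]
 [ 0.0113  0.8764  0.4814  0.6436]
 [ 0.      0.      0.      1.    ]]
{'t': 0.1, 'q': array([-1.3031,  0.4777,  0.0223,  1.5563, -0.0115,  1.1093, -0.0831]), 'joint_vel': array([ 0.0009, -0.0003,  0.0006, -0.0015, -0.0011,  0.0008, -0.0015]), 'joint_torque': array([  0.0051, -59.7758,   1.6144, -28.1953,   0.013 ,   0.0051,
         0.    ]), 'eef_pos': array([0.2476, 0.6275, 0.3031]), 'tool_rot': array([-0.0001,  0.1868,  0.9824, -0.0008]), 'contact_force': array([-0.749 ,  1.5019,  0.1911]), 'torque': array([-0.0019, -0.05  , -0.0038]), 'grasp_force': 0.0, 'gripper_width': 0.9966434539970251}
```

View pics/top0.png

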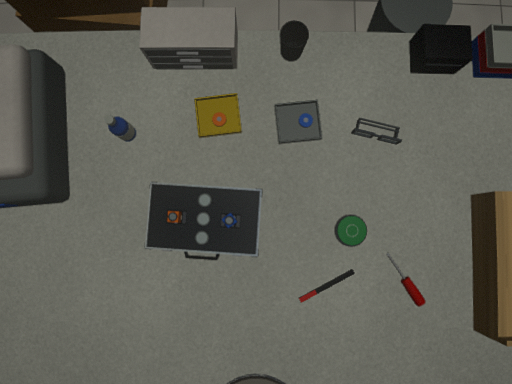

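View pics/side0.png

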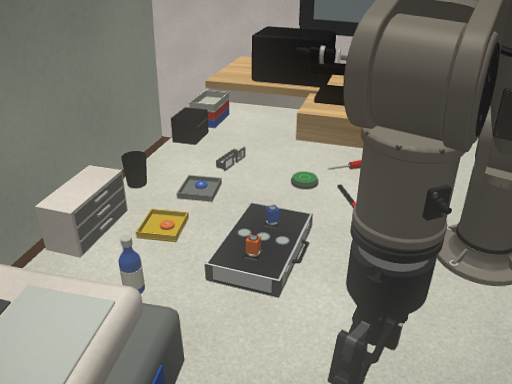

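The yellow tray holds the orange tag (top picture, 219,119), so the orange tube is wanted: top (175,216), side (253,245). The blue tube is at top (230,220) and the rest at top (351,230). Next I'll zoom in and measure.

```bash
cat > h.py <<'E'
import cv2,numpy as np
from station import bot,optics
np.set_printoptions(precision=4,suppress=True)
def ray(n,px):
    m=optics.camera_model(n);K=np.array([[m["fx"],0,m["cx"]],[0,m["fy"],m["cy"]],[0,0,1]])
    u=cv2.undistortPoints(np.array(px,float).reshape(-1,1,2),K,np.array(m["dist"])).reshape(-1,2)
    T=np.array(m["cam_to_world"]);d=np.c_[u[:,0],-u[:,1],-np.ones(len(u))]@T[:3,:3].T
    return T[:3,3],d
def plane(n,px,z):
    o,d=ray(n,px);return o+d*((z-o[2])/d[:,2])[:,None]
def tri(a,b):
    (o1,d1),(o2,d2)=ray("top",[a]),ray("side",[b]);A=np.c_[d1[0],-d2[0]]
    s=np.linalg.lstsq(A,o2-o1,rcond=None)[0];p,q=o1+s[0]*d1[0],o2+s[1]*d2[0]
    return (p+q)/2,np.linalg.norm(p-q)
def mask(im,lo,hi,roi=None,S=100,V=50):
    h=cv2.cvtColor(im,cv2.COLOR_BGR2HSV);m=cv2.inRange(h,(lo,S,V),(hi,255,255))
    if roi:
        z=np.zeros_like(m);x0,y0,x1,y1=roi;z[y0:y1,x0:x1]=m[y0:y1,x0:x1];m=z
    return m
def cen(m):
    M=cv2.moments(m,True);return np.array([M["m10"],M["m01"]])/M["m00"],M["m00"]
E
python3 - <<'E'
from h import *
t=cv2.imread("pics/top0.png");s=cv2.imread("pics/side0.png")
print("tag",plane("top",[cen(mask(t,3,14,(200,100,238,132),150))[0]],.01))
for n,lo,hi,rt,rs in(("rest",50,85,(330,210,375,250),(288,165,322,192)),("orange",2,14,(160,205,190,228),(240,228,268,262)),("blue",108,128,(215,205,245,232),(260,200,285,228))):
    a,A=cen(mask(t,lo,hi,rt));b,B=cen(mask(s,lo,hi,rs));print(n,a,A,b,B,*tri(a,b),cv2.boundingRect(mask(t,lo,hi,rt)),cv2.boundingRect(mask(s,lo,hi,rs)))
f=lambda im,x,y,w,h,k:cv2.resize(im[y:y+h,x:x+w],None,fx=k,fy=k,interpolation=cv2.INTER_CUBIC)
c=np.hstack([f(t,140,176,130,86,6)]) ; cv2.imwrite("pics/c1.png",c)
c=np.hstack([f(t,160,200,32,32,12),f(s,236,226,36,32,12)]) ; cv2.imwrite("pics/c2.png",c)
E
```

```text
tag [[0.7552 0.1021 0.01  ]]
rest [351.5    230.1848] 606.0 [304.5205 177.1111] 171.0 [ 0.4772 -0.2299  0.0173] 0.0022271111933901255 (338, 216, 29, 29) (293, 172, 24, 11)
orange [173.9825 216.3684] 114.0 [252.8197 245.1502] 233.0 [0.5051 0.1973 0.0625] 0.0019539055881187418 (167, 210, 15, 13) (246, 234, 15, 21)
blue [229.2791 220.1163] 86.0 [272.2063 214.825 ] 160.0 [0.4975 0.0672 0.0617] 0.0029246035288389796 (222, 213, 15, 15) (266, 205, 13, 18)
```

View pics/c1.png

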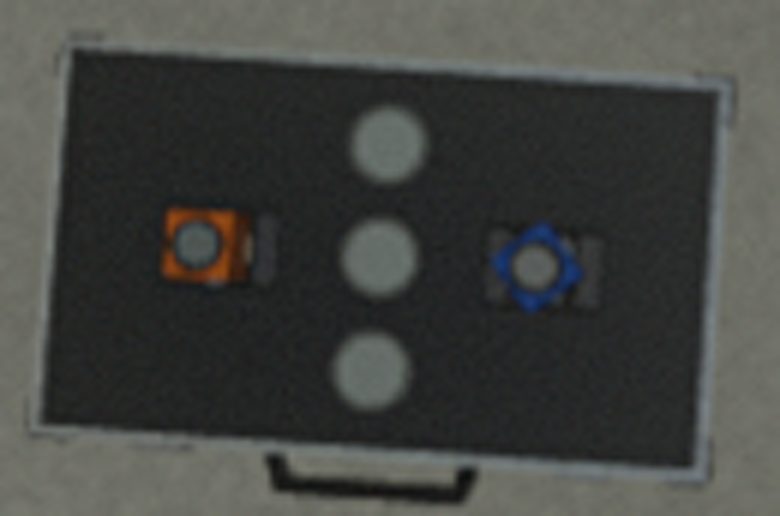

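View pics/c2.png

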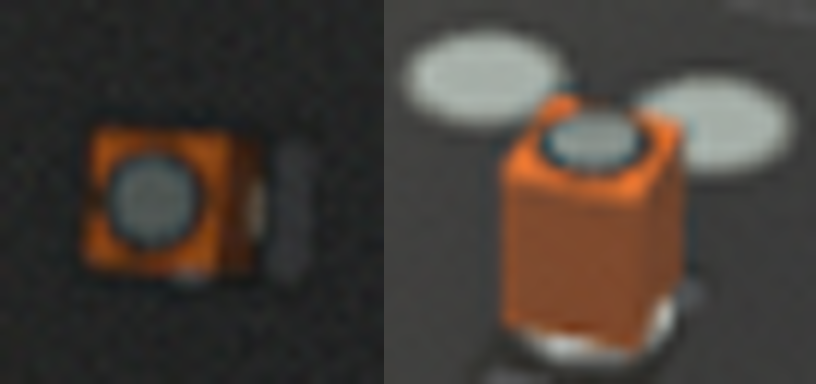

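The crops show the orange grip nearly square to the case. Its top lens disc is at top (172.3,216.3) and side (253.1,237.2). The case corners are clear at about (151,183), (261,190), (256,255) and (146,247). Next I'll check these in 3D.

Run:
```python
from h import *
t=cv2.imread("pics/top0.png");s=cv2.imread("pics/side0.png")
T=lambda x,y:(160+x/12-.46,200+y/12-.46)
p,e=tri(T(153,202),((595-384)/12+236-.46,140/12+226-.46));print("lens",p,e)
q=plane("top",[T(95,130),T(228,133),T(218,272),T(85,262)],.082);print(q,q.mean(0))
d=np.roll(q,-1,0)-q;print("sides",np.linalg.norm(d,axis=1),"yaw",[np.degrees(np.arctan2(v[1],v[0]))%90 for v in d])
C=lambda x,y:(140+x/6-.42,176+y/6-.42)
c=plane("top",[C(70,45),C(728,85),C(700,475),C(38,428)],.044);m=c.mean(0);d=np.roll(c,-1,0)-c
print("case",m,np.linalg.norm(d,axis=1),[np.degrees(np.arctan2(v[1],v[0]))%90 for v in d])
u=c[0]+c[3]-c[1]-c[2];u/=np.linalg.norm(u);print("cutouts",m+.065*u,m-.065*u)
# rest top circle fit; side view
k,_=cv2.findContours(mask(t,50,85,(330,210,375,250)),0,1)[0:2]
(x,y),w,a=cv2.fitEllipse(max(k,key=len));r=plane("top",[(x,y),(x-14,y),(x+14,y)],.02);print("rest",(x,y),w,r)
ks=max(cv2.findContours(mask(s,50,85,(288,165,322,192)),0,1)[0],key=len);e=cv2.fitEllipse(ks);print(e,plane("side",[e[0]],.02),tri((x,y),e[0]))
o=bot.get_obs()
from scipy.spatial.transform import Rotation as R
print(R.from_quat(np.roll(o["tool_rot"],-1)).as_matrix())
```

```text
lens [0.5046 0.1968 0.0824] 0.0019274781723595106
[[0.5192 0.2087 0.082 ]
 [0.5189 0.183  0.082 ]
 [0.4924 0.1843 0.082 ]
 [0.4939 0.2099 0.082 ]] [0.5061 0.1965 0.082 ]
sides [0.0257 0.0266 0.0257 0.0253] yaw [np.float64(89.45306385239454), np.float64(87.36642912376132), np.float64(86.53764781744474), np.float64(87.26174090657723)]
case [0.5024 0.1311 0.044 ] [0.2656 0.1551 0.2643 0.1537] [np.float64(87.14422517378186), np.float64(86.53621318274244), np.float64(86.85067056212694), np.float64(87.00240985939871)]
cutouts [0.5058 0.196  0.044 ] [0.499  0.0662 0.044 ]
rest (351.49267578125, 230.14952087402344) (27.8559513092041, 28.566015243530273) [[ 0.4784 -0.229   0.02  ]
 [ 0.4781 -0.1946  0.02  ]
 [ 0.4787 -0.2635  0.02  ]]
((304.5229797363281, 177.0795440673828), (9.896835327148438, 22.440322875976562), 93.80607604980469) [[ 0.4753 -0.2253  0.02  ]] (array([ 0.4773, -0.2299,  0.0175]), np.float64(0.002322910992440522))
[[-0.9302  0.367  -0.0005]
 [ 0.367   0.9302 -0.0016]
 [-0.0001 -0.0016 -1.    ]]
```

Checks hold: lens top z is 0.082 as expected, the tube is at (0.5055,0.1963) with yaw about -2.7°, it agrees with the cutout, and the rest is at (0.478,-0.2295). Now I'll go above the tube with tool y near world x.

>>> {"op": "drive_tool", "data": {"deltas": [{"gripper": 0,"offset": [-0.04,-0.031,0],"angular": [0,0,0.16]},{"gripper": 0,"offset": [-0.08,-0.062,0],"angular": [0,0,0.32]},{"gripper": 0,"offset": [-0.12,-0.093,0],"angular": [0,0,0.48]},{"gripper": 0,"offset": [-0.16,-0.124,0],"angular": [0,0,0.64]},{"gripper": 0,"offset": [-0.2,-0.155,0],"angular": [0,0,0.8]}], "grip_force": 40}}

```text
t: 0.6
eef_pos: [0.376, 0.4109, 0.3037]
tool_rot: [-0.0, 0.484, 0.875, -0.0]
contact_force: [1.2, 0.4, 1.0]
gripper_width: 1.0
grasp_force: 0.0
```

```bash
cat > go.py <<'E'
import sys
from h import *
from scipy.spatial.transform import Rotation as R
# target x y z, tool-y yaw deg
x,y,z,a=map(float,sys.argv[1:5]);o=bot.get_obs()
c,s=np.cos(np.radians(a)),np.sin(np.radians(a))
G=R.from_matrix(np.c_[[-s,c,0],[c,s,0],[0,0,-1]]);H=R.from_quat(np.roll(o["tool_rot"],-1))
r=(H.inv()*G).as_rotvec()
print("t",o["t"],"pos",o["eef_pos"],"off",H.inv().apply(np.array([x,y,z])-o["eef_pos"]),"ang",r/(np.pi/4),"F",o["contact_force"],"w",o["gripper_width"],o["grasp_force"],"q7",o["q"][6])
E
python3 go.py .5055 .1963 .2 -2.7
```

```text
t 0.6 pos [0.376  0.4109 0.3037] off [-0.2506 -0.0045  0.1037] ang [-0.0005  0.0002  0.7749] F [1.2282 0.4419 1.0189] w 0.9995713196542844 0.0 q7 -0.3136422211005831
```

>>> {"op": "drive_tool", "data": {"deltas": [{"gripper": 0,"offset": [-0.05,-0.001,0.015],"angular": [0,0,0.155]},{"gripper": 0,"offset": [-0.1,-0.002,0.03],"angular": [0,0,0.31]},{"gripper": 0,"offset": [-0.15,-0.003,0.05],"angular": [0,0,0.465]},{"gripper": 0,"offset": [-0.2,-0.004,0.07],"angular": [0,0,0.62]},{"gripper": 0,"offset": [-0.24,-0.0045,0.09],"angular": [0,0,0.77]}]}}

```text
t: 1.1
eef_pos: [0.4979, 0.2115, 0.2165]
tool_rot: [0.0, 0.722, 0.692, 0.0]
contact_force: [-0.2, 0.8, -1.1]
gripper_width: 0.998
grasp_force: 0.0
```

>>> {"op": "drive_tool", "data": {"deltas": [{"gripper": 0,"offset": [0,0,0],"angular": [0,0,0]},{"gripper": 0,"offset": [0,0,0],"angular": [0,0,0]}]}}

```text
t: 1.3
eef_pos: [0.4972, 0.212, 0.2161]
tool_rot: [-0.0, 0.721, 0.693, -0.001]
contact_force: [-0.2, 1.3, 0.7]
gripper_width: 0.995
grasp_force: 0.0
```

```bash
python3 go.py .5055 .1963 .124 -2.7
```

```text
t 1.3 pos [0.4972 0.212  0.2161] off [-0.0152  0.0091  0.0921] ang [-0.0017  0.0017  0.0087] F [-0.162   1.3195  0.7084] w 0.9952553213253712 0.0 q7 -0.37178955498977423
```

>>> {"op": "drive_tool", "data": {"deltas": [{"gripper": 0,"offset": [-0.015,0.009,0.01],"angular": [0,0,0.009]},{"gripper": 0,"offset": [-0.015,0.009,0.03],"angular": [0,0,0.009]},{"gripper": 0,"offset": [-0.015,0.009,0.05],"angular": [0,0,0.009]},{"gripper": 0,"offset": [-0.015,0.009,0.06],"angular": [0,0,0.009]},{"gripper": 0,"offset": [-0.015,0.009,0.06],"angular": [0,0,0.009]}]}}

```text
t: 1.8
eef_pos: [0.5045, 0.1991, 0.1559]
tool_rot: [-0.001, 0.722, 0.692, -0.001]
contact_force: [-0.4, -0.3, 0.0]
gripper_width: 0.997
grasp_force: 0.0
```

```bash
python3 go.py .5055 .1963 .124 -2.7
python3 - <<'E'
from h import *
t=optics.read_camera("top");s=optics.read_camera("side")
f=lambda im,x,y,w,h,k:cv2.resize(im[y:y+h,x:x+w],None,fx=k,fy=k,interpolation=cv2.INTER_CUBIC)
cv2.imwrite("pics/c3.png",np.hstack([f(t,130,170,100,100,4),f(s,210,190,100,100,4)]))
E
```

```text
t 1.8 pos [0.5045 0.1991 0.1559] off [-0.0027  0.0012  0.0319] ang [-0.0027  0.0007  0.0058] F [-0.3958 -0.2557  0.0056] w 0.9968172606466605 0.0 q7 -0.2978558113459483
```

View pics/c3.png

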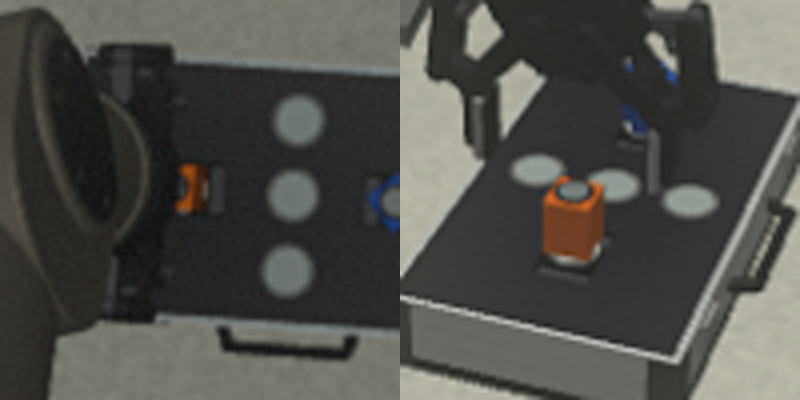

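The side crop shows the fingers (485,125) and (652,160) straddling the tube (575,220), and the top view is consistent once parallax is allowed for. Now I'll descend.

>>> {"op": "drive_tool", "data": {"deltas": [{"gripper": 0,"offset": [-0.0025,0.001,0.01],"angular": [0,0,0.006]},{"gripper": 0,"offset": [-0.0025,0.001,0.02],"angular": [0,0,0.006]},{"gripper": 0,"offset": [-0.0025,0.001,0.03],"angular": [0,0,0.006]},{"gripper": 0,"offset": [-0.0025,0.001,0.032],"angular": [0,0,0.006]},{"gripper": 0,"offset": [-0.0025,0.001,0.032],"angular": [0,0,0.006]}]}}

```text
t: 2.4
eef_pos: [0.5061, 0.1952, 0.1241]
tool_rot: [-0.0, 0.725, 0.689, -0.001]
contact_force: [1.0, -0.0, -0.2]
gripper_width: 0.997
grasp_force: 0.0
```

```bash
python3 go.py .5055 .1963 .124 -2.7
```

```text
t 2.4 pos [0.5061 0.1952 0.1241] off [ 0.0011 -0.0007  0.0001] ang [-0.0015  0.001  -0.0037] F [ 1.0393 -0.03   -0.2071] w 0.9971485812838868 0.0 q7 -0.27275714725540007
```

>>> {"op": "drive_tool", "data": {"deltas": [{"gripper": 120,"offset": [0,0,0],"angular": [0,0,0]},{"gripper": 150,"offset": [0,0,0],"angular": [0,0,0]},{"gripper": 255,"offset": [0,0,0],"angular": [0,0,0]},{"gripper": 255,"offset": [0,0,0],"angular": [0,0,0]},{"gripper": 255,"offset": [0,0,0],"angular": [0,0,0]}], "grip_force": 50}}

```text
t: 2.9
eef_pos: [0.5057, 0.1955, 0.125]
tool_rot: [-0.001, 0.724, 0.689, -0.001]
contact_force: [-4.1, 0.1, 5.6]
gripper_width: 0.294
grasp_force: 49.7
```

>>> {"op": "drive_tool", "data": {"deltas": [{"gripper": 255,"offset": [0,0,0],"angular": [0,0,0]},{"gripper": 255,"offset": [0,0,0],"angular": [0,0,0]},{"gripper": 255,"offset": [0,0,0],"angular": [0,0,0]},{"gripper": 255,"offset": [0,0,0],"angular": [0,0,0]},{"gripper": 255,"offset": [0,0,0],"angular": [0,0,0]}]}}

```text
t: 3.4
eef_pos: [0.5057, 0.1955, 0.125]
tool_rot: [-0.001, 0.724, 0.689, -0.001]
contact_force: [-4.1, -0.2, 5.6]
gripper_width: 0.298
grasp_force: 49.8
```

>>> {"op": "drive_tool", "data": {"deltas": [{"gripper": 255,"offset": [0,-0.0005,0],"angular": [0,0,0.09]},{"gripper": 255,"offset": [0,-0.0008,-0.0003],"angular": [0,0,0.18]},{"gripper": 255,"offset": [0,-0.0008,-0.0006],"angular": [0,0,0.27]},{"gripper": 255,"offset": [0,-0.0008,-0.0009],"angular": [0,0,0.36]},{"gripper": 255,"offset": [0,-0.0008,-0.001],"angular": [0,0,0.45]}]}}

```text
t: 3.9
eef_pos: [0.5054, 0.1954, 0.1255]
tool_rot: [0.0, 0.835, 0.55, -0.0]
contact_force: [-0.5, -0.5, -4.3]
gripper_width: 0.296
grasp_force: 49.3
```

```bash
python3 go.py .5055 .1955 .126 -20
```

```text
t 3.9 pos [0.5054 0.1954 0.1255] off [ 0.0001  0.     -0.0005] ang [-0.      0.0007 -0.0715] F [-0.527  -0.508  -4.2985] w 0.296152552351943 49.333675503730774 q7 -0.5518258981053464
```

>>> {"op": "drive_tool", "data": {"deltas": [{"gripper": 255,"offset": [0,0,-0.0001],"angular": [0,0,-0.18]},{"gripper": 255,"offset": [0,0,-0.0006],"angular": [0,0,-0.36]},{"gripper": 255,"offset": [0,0,-0.0011],"angular": [0,0,-0.54]},{"gripper": 255,"offset": [0,0,-0.0016],"angular": [0,0,-0.72]},{"gripper": 255,"offset": [0,0,-0.0019],"angular": [0,0,-0.9]}]}}

```text
t: 4.4
eef_pos: [0.5052, 0.1956, 0.1271]
tool_rot: [-0.0, 0.59, 0.807, -0.0]
contact_force: [0.2, 2.0, -5.5]
gripper_width: 0.294
grasp_force: 49.5
```

>>> {"op": "drive_tool", "data": {"deltas": [{"gripper": 255,"offset": [0,0,-0.0001],"angular": [0,0,0.18]},{"gripper": 255,"offset": [0,0,-0.0006],"angular": [0,0,0.36]},{"gripper": 255,"offset": [0,0,-0.0011],"angular": [0,0,0.54]},{"gripper": 255,"offset": [0,0,-0.0016],"angular": [0,0,0.72]},{"gripper": 255,"offset": [0,0,-0.0019],"angular": [0,0,0.9]}]}}

```text
t: 4.9
eef_pos: [0.5053, 0.1953, 0.1291]
tool_rot: [0.0, 0.836, 0.549, -0.0]
contact_force: [0.5, -0.1, -5.7]
gripper_width: 0.293
grasp_force: 50.8
```

Drag is steady at about 5.6 N, so I'll keep going the same way.

>>> {"op": "drive_tool", "data": {"deltas": [{"gripper": 255,"offset": [0,0,-0.0001],"angular": [0,0,-0.18]},{"gripper": 255,"offset": [0,0,-0.0006],"angular": [0,0,-0.36]},{"gripper": 255,"offset": [0,0,-0.0011],"angular": [0,0,-0.54]},{"gripper": 255,"offset": [0,0,-0.0016],"angular": [0,0,-0.72]},{"gripper": 255,"offset": [0,0,-0.0019],"angular": [0,0,-0.9]}]}}

```text
t: 5.4
eef_pos: [0.5051, 0.1955, 0.1309]
tool_rot: [-0.0, 0.59, 0.807, -0.0]
contact_force: [-0.4, 0.5, -5.0]
gripper_width: 0.294
grasp_force: 50.5
```

>>> {"op": "drive_tool", "data": {"deltas": [{"gripper": 255,"offset": [0,0,-0.0001],"angular": [0,0,0.18]},{"gripper": 255,"offset": [0,0,-0.0006],"angular": [0,0,0.36]},{"gripper": 255,"offset": [0,0,-0.0011],"angular": [0,0,0.54]},{"gripper": 255,"offset": [0,0,-0.0016],"angular": [0,0,0.72]},{"gripper": 255,"offset": [0,0,-0.0019],"angular": [0,0,0.9]}]}}

```text
t: 5.9
eef_pos: [0.5051, 0.1953, 0.1328]
tool_rot: [0.0, 0.836, 0.549, -0.001]
contact_force: [-1.3, -1.0, -5.9]
gripper_width: 0.293
grasp_force: 50.9
```

>>> {"op": "drive_tool", "data": {"deltas": [{"gripper": 255,"offset": [0,0,-0.0001],"angular": [0,0,-0.18]},{"gripper": 255,"offset": [0,0,-0.0006],"angular": [0,0,-0.36]},{"gripper": 255,"offset": [0,0,-0.0011],"angular": [0,0,-0.54]},{"gripper": 255,"offset": [0,0,-0.0016],"angular": [0,0,-0.72]},{"gripper": 255,"offset": [0,0,-0.0019],"angular": [0,0,-0.9]}]}}

```text
t: 6.4
eef_pos: [0.5048, 0.1955, 0.1346]
tool_rot: [-0.001, 0.59, 0.808, -0.001]
contact_force: [-0.9, 2.0, -5.6]
gripper_width: 0.29
grasp_force: 50.4
```

>>> {"op": "drive_tool", "data": {"deltas": [{"gripper": 255,"offset": [0,0,-0.0001],"angular": [0,0,0.18]},{"gripper": 255,"offset": [0,0,-0.0006],"angular": [0,0,0.36]},{"gripper": 255,"offset": [0,0,-0.0011],"angular": [0,0,0.54]},{"gripper": 255,"offset": [0,0,-0.0016],"angular": [0,0,0.72]},{"gripper": 255,"offset": [0,0,-0.0019],"angular": [0,0,0.9]}]}}

```text
t: 6.9
eef_pos: [0.5049, 0.1953, 0.1366]
tool_rot: [-0.0, 0.836, 0.549, -0.001]
contact_force: [-0.6, 0.3, -5.4]
gripper_width: 0.297
grasp_force: 50.9
```

>>> {"op": "drive_tool", "data": {"deltas": [{"gripper": 255,"offset": [0,0,-0.0001],"angular": [0,0,-0.18]},{"gripper": 255,"offset": [0,0,-0.0006],"angular": [0,0,-0.36]},{"gripper": 255,"offset": [0,0,-0.0011],"angular": [0,0,-0.54]},{"gripper": 255,"offset": [0,0,-0.0016],"angular": [0,0,-0.72]},{"gripper": 255,"offset": [0,0,-0.0019],"angular": [0,0,-0.9]}]}}

```text
t: 7.4
eef_pos: [0.5048, 0.1955, 0.1384]
tool_rot: [-0.001, 0.59, 0.808, -0.001]
contact_force: [-1.7, 1.1, -5.5]
gripper_width: 0.298
grasp_force: 50.5
```

>>> {"op": "drive_tool", "data": {"deltas": [{"gripper": 255,"offset": [0,0,-0.0001],"angular": [0,0,0.18]},{"gripper": 255,"offset": [0,0,-0.0006],"angular": [0,0,0.36]},{"gripper": 255,"offset": [0,0,-0.0011],"angular": [0,0,0.54]},{"gripper": 255,"offset": [0,0,-0.0016],"angular": [0,0,0.72]},{"gripper": 255,"offset": [0,0,-0.0019],"angular": [0,0,0.9]}]}}

```text
t: 7.9
eef_pos: [0.5049, 0.1952, 0.1404]
tool_rot: [-0.0, 0.836, 0.549, -0.001]
contact_force: [0.2, 0.4, -5.1]
gripper_width: 0.295
grasp_force: 50.9
```

```bash
python3 go.py .5055 .1955 .126 -2
python3 - <<'E'
from h import *
t=optics.read_camera("top");s=optics.read_camera("side")
f=lambda im,x,y,w,h,k:cv2.resize(im[y:y+h,x:x+w],None,fx=k,fy=k,interpolation=cv2.INTER_CUBIC)
cv2.imwrite("pics/c4.png",np.hstack([f(t,130,170,100,120,4),f(s,200,180,100,120,4)]))
E
```

```text
t 7.9 pos [0.5049 0.1952 0.1404] off [0.0005 0.0005 0.0144] ang [-0.0016  0.0016 -0.4754] F [ 0.1824  0.3848 -5.0763] w 0.29476406567200414 50.942142605781555 q7 -0.5749563429577659
```

View pics/c4.png

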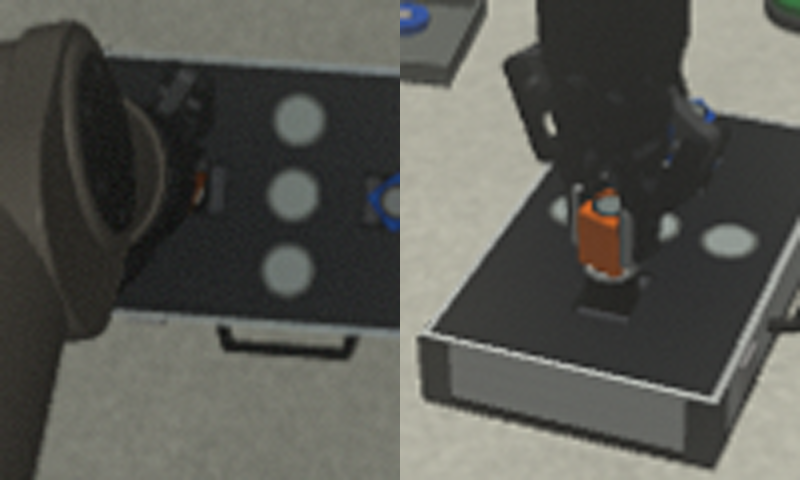

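The tube (605,235 in the side half) is rising, and the case is unmoved: its discs and handle sit at the same top pixels as before. I'll continue.

>>> {"op": "drive_tool", "data": {"deltas": [{"gripper": 255,"offset": [0,0,-0.0001],"angular": [0,0,-0.18]},{"gripper": 255,"offset": [0,0,-0.0006],"angular": [0,0,-0.36]},{"gripper": 255,"offset": [0,0,-0.0011],"angular": [0,0,-0.54]},{"gripper": 255,"offset": [0,0,-0.0016],"angular": [0,0,-0.72]},{"gripper": 255,"offset": [0,0,-0.0019],"angular": [0,0,-0.9]}]}}

```text
t: 8.5
eef_pos: [0.5052, 0.1955, 0.1425]
tool_rot: [-0.0, 0.588, 0.809, -0.0]
contact_force: [-0.3, 1.0, -4.2]
gripper_width: 0.292
grasp_force: 50.5
```

>>> {"op": "drive_tool", "data": {"deltas": [{"gripper": 255,"offset": [0,0,-0.0001],"angular": [0,0,0.18]},{"gripper": 255,"offset": [0,0,-0.0006],"angular": [0,0,0.36]},{"gripper": 255,"offset": [0,0,-0.0011],"angular": [0,0,0.54]},{"gripper": 255,"offset": [0,0,-0.0016],"angular": [0,0,0.72]},{"gripper": 255,"offset": [0,0,-0.0019],"angular": [0,0,0.9]}]}}

```text
t: 9.0
eef_pos: [0.5052, 0.1952, 0.1445]
tool_rot: [0.0, 0.835, 0.551, -0.0]
contact_force: [-0.6, -0.9, -5.4]
gripper_width: 0.293
grasp_force: 51.0
```

>>> {"op": "drive_tool", "data": {"deltas": [{"gripper": 255,"offset": [0,0,-0.0001],"angular": [0,0,-0.18]},{"gripper": 255,"offset": [0,0,-0.0006],"angular": [0,0,-0.36]},{"gripper": 255,"offset": [0,0,-0.0011],"angular": [0,0,-0.54]},{"gripper": 255,"offset": [0,0,-0.0016],"angular": [0,0,-0.72]},{"gripper": 255,"offset": [0,0,-0.0019],"angular": [0,0,-0.9]}]}}

```text
t: 9.5
eef_pos: [0.5054, 0.1955, 0.1464]
tool_rot: [-0.0, 0.588, 0.809, -0.0]
contact_force: [-1.3, 1.0, -5.2]
gripper_width: 0.294
grasp_force: 50.5
```

>>> {"op": "drive_tool", "data": {"deltas": [{"gripper": 255,"offset": [0,0,-0.0001],"angular": [0,0,0.18]},{"gripper": 255,"offset": [0,0,-0.0006],"angular": [0,0,0.36]},{"gripper": 255,"offset": [0,0,-0.0011],"angular": [0,0,0.54]},{"gripper": 255,"offset": [0,0,-0.0016],"angular": [0,0,0.72]},{"gripper": 255,"offset": [0,0,-0.0019],"angular": [0,0,0.9]}]}}

```text
t: 10.0
eef_pos: [0.5054, 0.1952, 0.1483]
tool_rot: [0.0, 0.835, 0.551, -0.0]
contact_force: [0.2, -0.6, -5.2]
gripper_width: 0.299
grasp_force: 50.9
```

```bash
python3 go.py .5055 .1955 .15 -2
```

```text
t 10.0 pos [0.5054 0.1952 0.1483] off [ 0.0003  0.     -0.0017] ang [-0.0005  0.0008 -0.4705] F [ 0.1896 -0.5506 -5.2203] w 0.2986131623487972 50.85200250148773 q7 -0.5823196550268359
```

>>> {"op": "drive_tool", "data": {"deltas": [{"gripper": 255,"offset": [0,0,-0.0001],"angular": [0,0,-0.18]},{"gripper": 255,"offset": [0,0,-0.0006],"angular": [0,0,-0.36]},{"gripper": 255,"offset": [0,0,-0.0011],"angular": [0,0,-0.54]},{"gripper": 255,"offset": [0,0,-0.0016],"angular": [0,0,-0.72]},{"gripper": 255,"offset": [0,0,-0.0019],"angular": [0,0,-0.9]}]}}

```text
t: 10.5
eef_pos: [0.5054, 0.1955, 0.1502]
tool_rot: [-0.0, 0.588, 0.809, -0.0]
contact_force: [0.5, 1.1, -5.0]
gripper_width: 0.298
grasp_force: 50.5
```

>>> {"op": "drive_tool", "data": {"deltas": [{"gripper": 255,"offset": [0,0,-0.0001],"angular": [0,0,0.18]},{"gripper": 255,"offset": [0,0,-0.0006],"angular": [0,0,0.36]},{"gripper": 255,"offset": [0,0,-0.0011],"angular": [0,0,0.54]},{"gripper": 255,"offset": [0,0,-0.0016],"angular": [0,0,0.72]},{"gripper": 255,"offset": [0,0,-0.0019],"angular": [0,0,0.9]}]}}

```text
t: 11.0
eef_pos: [0.5054, 0.1951, 0.1521]
tool_rot: [0.0, 0.835, 0.551, -0.0]
contact_force: [-0.9, -0.3, -4.3]
gripper_width: 0.297
grasp_force: 50.8
```

>>> {"op": "drive_tool", "data": {"deltas": [{"gripper": 255,"offset": [0,0,-0.0001],"angular": [0,0,-0.18]},{"gripper": 255,"offset": [0,0,-0.0006],"angular": [0,0,-0.36]},{"gripper": 255,"offset": [0,0,-0.0011],"angular": [0,0,-0.54]},{"gripper": 255,"offset": [0,0,-0.0016],"angular": [0,0,-0.72]},{"gripper": 255,"offset": [0,0,-0.0019],"angular": [0,0,-0.9]}]}}

```text
t: 11.5
eef_pos: [0.5055, 0.1954, 0.154]
tool_rot: [-0.0, 0.588, 0.809, 0.0]
contact_force: [-0.1, 0.9, -5.8]
gripper_width: 0.295
grasp_force: 50.6
```

>>> {"op": "drive_tool", "data": {"deltas": [{"gripper": 255,"offset": [0,0,-0.0001],"angular": [0,0,0.18]},{"gripper": 255,"offset": [0,0,-0.0006],"angular": [0,0,0.36]},{"gripper": 255,"offset": [0,0,-0.0011],"angular": [0,0,0.54]},{"gripper": 255,"offset": [0,0,-0.0016],"angular": [0,0,0.72]},{"gripper": 255,"offset": [0,0,-0.0019],"angular": [0,0,0.9]}]}}

```text
t: 12.0
eef_pos: [0.5055, 0.1954, 0.156]
tool_rot: [-0.0, 0.835, 0.551, -0.0]
contact_force: [-0.5, 8.3, -3.3]
gripper_width: 0.299
grasp_force: 50.8
```

>>> {"op": "drive_tool", "data": {"deltas": [{"gripper": 255,"offset": [0,0,-0.0001],"angular": [0,0,-0.18]},{"gripper": 255,"offset": [0,0,-0.0006],"angular": [0,0,-0.36]},{"gripper": 255,"offset": [0,0,-0.0011],"angular": [0,0,-0.54]},{"gripper": 255,"offset": [0,0,-0.0016],"angular": [0,0,-0.72]},{"gripper": 255,"offset": [0,0,-0.0019],"angular": [0,0,-0.9]}]}}

```text
t: 12.5
eef_pos: [0.5061, 0.1954, 0.1584]
tool_rot: [0.0, 0.588, 0.809, 0.0]
contact_force: [-0.1, 0.1, -1.1]
gripper_width: 0.3
grasp_force: 51.0
```

```bash
python3 go.py .5055 .1955 .165 -2.7
```

```text
t 12.5 pos [0.5061 0.1954 0.1584] off [ 0.0003 -0.0005 -0.0066] ang [ 0.0015 -0.0002  0.459 ] F [-0.0654  0.1465 -1.0637] w 0.2996516299963684 50.97765326499939 q7 -0.007551024465537862
```

>>> {"op": "drive_tool", "data": {"deltas": [{"gripper": 255,"offset": [0,0,-0.001],"angular": [0,0,0.1]},{"gripper": 255,"offset": [0,0,-0.003],"angular": [0,0,0.2]},{"gripper": 255,"offset": [0,0,-0.006],"angular": [0,0,0.3]},{"gripper": 255,"offset": [0,0,-0.01],"angular": [0,0,0.4]},{"gripper": 255,"offset": [0,0,-0.015],"angular": [0,0,0.46]}]}}

```text
t: 13.0
eef_pos: [0.5059, 0.1953, 0.1733]
tool_rot: [0.0, 0.727, 0.687, 0.0]
contact_force: [0.1, 0.9, -1.2]
gripper_width: 0.3
grasp_force: 50.9
```

>>> {"op": "drive_tool", "data": {"deltas": [{"gripper": 255,"offset": [0,0,-0.01],"angular": [0,0,0]},{"gripper": 255,"offset": [0,0,-0.02],"angular": [0,0,0]},{"gripper": 255,"offset": [0,0,-0.04],"angular": [0,0,0]},{"gripper": 255,"offset": [0,0,-0.06],"angular": [0,0,0]},{"gripper": 255,"offset": [0,0,-0.07],"angular": [0,0,0]}]}}

```text
t: 13.5
eef_pos: [0.5065, 0.1955, 0.2455]
tool_rot: [0.0, 0.727, 0.687, 0.002]
contact_force: [0.6, 0.3, -1.2]
gripper_width: 0.294
grasp_force: 50.9
```

```bash
python3 go.py .478 -.2295 .24 -45;  python3 - <<'E'
from h import *
t=optics.read_camera("top");s=optics.read_camera("side")
f=lambda im,x,y,w,h,k:cv2.resize(im[y:y+h,x:x+w],None,fx=k,fy=k,interpolation=cv2.INTER_CUBIC)
cv2.imwrite("pics/c5.png",np.hstack([f(t,140,170,130,130,3),f(s,190,170,130,130,3)]))
# case displacement: phase correlation/template of the discs and far right edge
t0=cv2.imread("pics/top0.png");s0=cv2.imread("pics/side0.png")
for a,b,(x0,y0,x1,y1) in((t0,t,(195,182,266,262)),(s0,s,(205,255,290,292))):
    g=lambda i:np.float32(cv2.cvtColor(i,6))[y0:y1,x0:x1]
    print(cv2.phaseCorrelate(g(a),g(b),cv2.createHanningWindow((x1-x0,y1-y0),cv2.CV_32F)))
E
```

```text
t 13.5 pos [0.5065 0.1955 0.2455] off [-0.426  -0.0048  0.0047] ang [ 0.0026 -0.0035  0.9289] F [ 0.6395  0.2864 -1.2124] w 0.2936578458020654 50.92395007610321 q7 -0.37322187190766937
((0.3232928143903422, -0.24841739818588593), 0.9111824591954549)
((-0.5656066929227919, -0.38401572033376397), 1.0263500369919671)
```

View pics/c5.png

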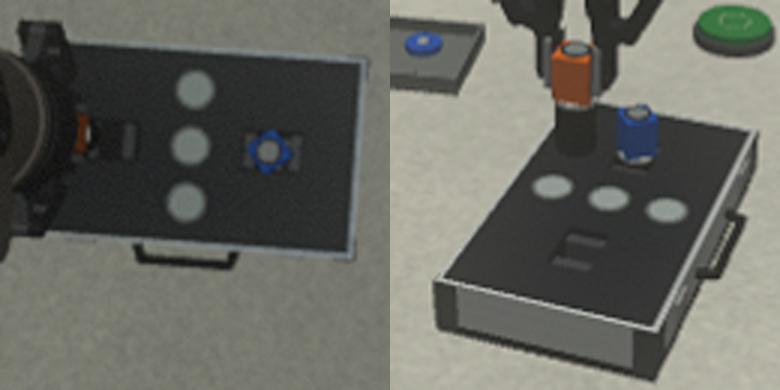

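The tube hangs upright and clear of the case, with the foot near (575,145). The case is in place (image shift about 0.3 px) and the blue tube is untouched. Now I'll carry it over to the rest.

>>> {"op": "drive_tool", "data": {"deltas": [{"gripper": 255,"offset": [-0.03,0,-0.015],"angular": [0,0,0.1]},{"gripper": 255,"offset": [-0.07,-0.001,-0.02],"angular": [0,0,0.2]},{"gripper": 255,"offset": [-0.115,-0.001,-0.02],"angular": [0,0,0.32]},{"gripper": 255,"offset": [-0.16,-0.002,-0.02],"angular": [0,0,0.44]},{"gripper": 255,"offset": [-0.205,-0.002,-0.02],"angular": [0,0,0.56]}]}}

```text
t: 14.1
eef_pos: [0.4909, -0.0107, 0.2625]
tool_rot: [-0.0, 0.86, 0.51, -0.0]
contact_force: [0.3, -0.2, -0.7]
gripper_width: 0.293
grasp_force: 50.9
```

```bash
python3 go.py .478 -.2295 .22 -45
```

```text
t 14.1 pos [ 0.4909 -0.0107  0.2625] off [-0.1982  0.0935  0.0425] ang [-0.0008  0.0007  0.3634] F [ 0.2672 -0.2473 -0.7122] w 0.293358901355705 50.89401662349701 q7 -0.41886895882449987
```

>>> {"op": "drive_tool", "data": {"deltas": [{"gripper": 255,"offset": [-0.04,0.019,0.0],"angular": [0,0,0.08]},{"gripper": 255,"offset": [-0.08,0.038,0.01],"angular": [0,0,0.16]},{"gripper": 255,"offset": [-0.12,0.057,0.02],"angular": [0,0,0.24]},{"gripper": 255,"offset": [-0.16,0.075,0.03],"angular": [0,0,0.32]},{"gripper": 255,"offset": [-0.19,0.09,0.04],"angular": [0,0,0.36]}]}}

```text
t: 14.6
eef_pos: [0.479, -0.2217, 0.2221]
tool_rot: [0.0, 0.923, 0.384, -0.001]
contact_force: [1.2, 1.3, -1.5]
gripper_width: 0.293
grasp_force: 50.9
```

>>> {"op": "drive_tool", "data": {"deltas": [{"gripper": 255,"offset": [-0.002,0.001,0],"angular": [0,0,0]},{"gripper": 255,"offset": [-0.002,0.001,0],"angular": [0,0,0]},{"gripper": 255,"offset": [-0.002,0.001,0],"angular": [0,0,0]}]}}

```text
t: 14.9
eef_pos: [0.4797, -0.2199, 0.2227]
tool_rot: [-0.001, 0.923, 0.386, -0.0]
contact_force: [-0.0, 0.9, -0.6]
gripper_width: 0.292
grasp_force: 50.9
```

```bash
python3 go.py .478 -.2295 .15 -45;  python3 - <<'E'
from h import *
t=optics.read_camera("top");s=optics.read_camera("side")
f=lambda im,x,y,w,h,k:cv2.resize(im[y:y+h,x:x+w],None,fx=k,fy=k,interpolation=cv2.INTER_CUBIC)
cv2.imwrite("pics/c6.png",np.hstack([f(t,310,180,90,100,4),f(s,255,110,90,100,4)]))
E
```

```text
t 14.9 pos [ 0.4797 -0.2199  0.2227] off [-0.008   0.0056  0.0727] ang [-0.0014 -0.0001  0.0091] F [-0.0298  0.8863 -0.5914] w 0.2923661684279793 50.88169991970062 q7 -0.1414881198685605
```

View pics/c6.png

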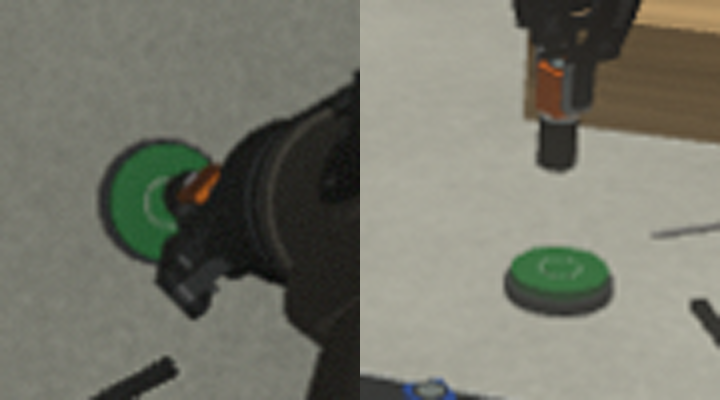

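The tube hangs upright, with its foot at (557,165) above the rest centre (560,268). I'll lower it with the small xy correction.

>>> {"op": "drive_tool", "data": {"deltas": [{"gripper": 255,"offset": [-0.008,0.0055,0.01],"angular": [0,0,0]},{"gripper": 255,"offset": [-0.008,0.0055,0.03],"angular": [0,0,0]},{"gripper": 255,"offset": [-0.008,0.0055,0.05],"angular": [0,0,0]},{"gripper": 255,"offset": [-0.008,0.0055,0.065],"angular": [0,0,0]},{"gripper": 255,"offset": [-0.008,0.0055,0.075],"angular": [0,0,0]}]}}

```text
t: 15.5
eef_pos: [0.4779, -0.2296, 0.1471]
tool_rot: [-0.0, 0.923, 0.386, -0.0]
contact_force: [-0.2, -0.5, -0.8]
gripper_width: 0.298
grasp_force: 50.9
```

>>> {"op": "drive_tool", "data": {"deltas": [{"gripper": 255,"offset": [0,0,0],"angular": [0,0,0]},{"gripper": 255,"offset": [0,0,0],"angular": [0,0,0]},{"gripper": 255,"offset": [0,0,0],"angular": [0,0,0]}]}}

```text
t: 15.8
eef_pos: [0.4783, -0.2309, 0.1489]
tool_rot: [0.0, 0.923, 0.385, 0.001]
contact_force: [-0.3, 1.0, -0.7]
gripper_width: 0.294
grasp_force: 50.9
```

```bash
python3 go.py .478 -.2295 .137 -45;  python3 - <<'E'
from h import *
s=optics.read_camera("side")
cv2.imwrite("pics/c7.png",cv2.resize(s[130:200,265:345],None,fx=7,fy=7,interpolation=cv2.INTER_CUBIC))
E
```

```text
t 15.8 pos [ 0.4783 -0.2309  0.1489] off [ 0.0008 -0.0012  0.0119] ang [ 0.0015 -0.0008  0.0066] F [-0.3475  1.0059 -0.6607] w 0.2940928837831123 50.89212656021118 q7 -0.03161426080389524
```

View pics/c7.png

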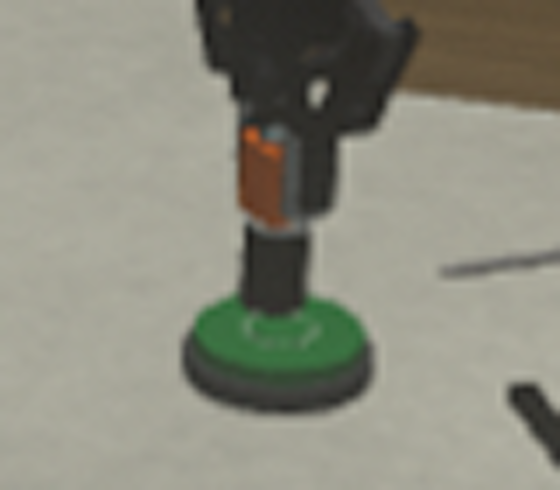

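The side view has the shaft axis at about (276,300) and the rest centre at (281,330), so the tube is roughly 2 mm too far in +x. I'll correct that and lower slowly.

>>> {"op": "drive_tool", "data": {"deltas": [{"gripper": 255,"offset": [-0.0005,-0.0015,0.003],"angular": [0,0,0]},{"gripper": 255,"offset": [-0.0005,-0.0015,0.006],"angular": [0,0,0]},{"gripper": 255,"offset": [-0.0005,-0.0015,0.008],"angular": [0,0,0]},{"gripper": 255,"offset": [-0.0005,-0.0015,0.0095],"angular": [0,0,0]},{"gripper": 255,"offset": [-0.0005,-0.0015,0.0095],"angular": [0,0,0]}]}}

```text
t: 16.35
eef_pos: [0.4763, -0.23, 0.1384]
tool_rot: [-0.0, 0.923, 0.385, -0.0]
contact_force: [0.2, 0.5, -0.3]
gripper_width: 0.3
grasp_force: 50.9
```

>>> {"op": "drive_tool", "data": {"deltas": [{"gripper": 255,"offset": [0,0,0.0005],"angular": [0,0,0]},{"gripper": 255,"offset": [0,0,0.001],"angular": [0,0,0]},{"gripper": 255,"offset": [0,0,0.001],"angular": [0,0,0]},{"gripper": 255,"offset": [0,0,0.001],"angular": [0,0,0]}]}}

```text
t: 16.75
eef_pos: [0.4764, -0.23, 0.1377]
tool_rot: [-0.0, 0.923, 0.385, 0.0]
contact_force: [-0.1, 0.4, -2.4]
gripper_width: 0.297
grasp_force: 50.9
```

```bash
python3 go.py .477 -.230 .137 -45
```

```text
t 16.75 pos [ 0.4764 -0.23    0.1377] off [0.0004 0.0004 0.0007] ang [ 0.     -0.0001  0.0066] F [-0.1373  0.3513 -2.3786] w 0.29746801411410806 50.89244484901428 q7 -0.019236334725554593
```

Nothing has touched yet, so I'll lower in half-millimetre steps.

>>> {"op": "drive_tool", "data": {"deltas": [{"gripper": 255,"offset": [0,0,0.0005],"angular": [0,0,0]},{"gripper": 255,"offset": [0,0,0.0005],"angular": [0,0,0]},{"gripper": 255,"offset": [0,0,0.0005],"angular": [0,0,0]}]}}

```text
t: 17.05
eef_pos: [0.4765, -0.23, 0.1372]
tool_rot: [0.0, 0.923, 0.385, 0.0]
contact_force: [0.2, -0.2, -0.1]
gripper_width: 0.295
grasp_force: 51.1
```

>>> {"op": "drive_tool", "data": {"deltas": [{"gripper": 255,"offset": [0,0,0.0005],"angular": [0,0,0]},{"gripper": 255,"offset": [0,0,0.0005],"angular": [0,0,0]},{"gripper": 255,"offset": [0,0,0.0005],"angular": [0,0,0]}]}}

```text
t: 17.35
eef_pos: [0.4765, -0.2301, 0.1371]
tool_rot: [-0.0, 0.923, 0.385, 0.0]
contact_force: [-0.8, 1.8, 6.2]
gripper_width: 0.296
grasp_force: 51.8
```

It's in contact at about 6 N, so I'll open.

>>> {"op": "drive_tool", "data": {"deltas": [{"gripper": 165,"offset": [0,0,0],"angular": [0,0,0]},{"gripper": 140,"offset": [0,0,0],"angular": [0,0,0]},{"gripper": 100,"offset": [0,0,0],"angular": [0,0,0]},{"gripper": 50,"offset": [0,0,0],"angular": [0,0,0]},{"gripper": 0,"offset": [0,0,0],"angular": [0,0,0]}], "grip_force": 20}}

```text
t: 17.85
eef_pos: [0.4764, -0.23, 0.1365]
tool_rot: [-0.0, 0.923, 0.385, -0.0]
contact_force: [0.5, 0.0, -0.1]
gripper_width: 0.919
grasp_force: 0.0
```

>>> {"op": "drive_tool", "data": {"deltas": [{"gripper": 0,"offset": [0,0,0],"angular": [0,0,0]},{"gripper": 0,"offset": [0,0,0],"angular": [0,0,0]},{"gripper": 0,"offset": [0,0,0],"angular": [0,0,0]}]}}

```text
t: 18.15
eef_pos: [0.4764, -0.23, 0.1366]
tool_rot: [0.0, 0.923, 0.385, 0.0]
contact_force: [0.1, 0.3, -0.5]
gripper_width: 1.002
grasp_force: 0.0
```

>>> {"op": "drive_tool", "data": {"deltas": [{"gripper": 0,"offset": [0,0,-0.015],"angular": [0,0,0]},{"gripper": 0,"offset": [0,0,-0.045],"angular": [0,0,0]},{"gripper": 0,"offset": [0,0,-0.085],"angular": [0,0,0]},{"gripper": 0,"offset": [0,0,-0.125],"angular": [0,0,0]},{"gripper": 0,"offset": [0,0,-0.16],"angular": [0,0,0]}]}}

```text
t: 18.65
eef_pos: [0.4761, -0.2305, 0.2995]
tool_rot: [0.0, 0.923, 0.385, 0.001]
contact_force: [0.5, 0.6, 0.3]
gripper_width: 0.997
grasp_force: 0.0
```

>>> {"op": "drive_tool", "data": {"deltas": [{"gripper": 0,"offset": [0.03,-0.03,0],"angular": [0,0,0]},{"gripper": 0,"offset": [0.06,-0.06,0],"angular": [0,0,0]},{"gripper": 0,"offset": [0.09,-0.09,0],"angular": [0,0,0]},{"gripper": 0,"offset": [0.12,-0.12,0],"angular": [0,0,0]},{"gripper": 0,"offset": [0.14,-0.14,0],"angular": [0,0,0]}]}}

```text
t: 19.15
eef_pos: [0.4751, -0.0293, 0.2976]
tool_rot: [-0.0, 0.922, 0.386, 0.001]
contact_force: [-0.3, -1.0, 1.2]
gripper_width: 1.001
grasp_force: 0.0
```

Run:
```python
from h import *
t=optics.read_camera("top");s=optics.read_camera("side")
f=lambda im,x,y,w,h,k:cv2.resize(im[y:y+h,x:x+w],None,fx=k,fy=k,interpolation=cv2.INTER_CUBIC)
a,A=cen(mask(t,2,14,(335,200,385,250)));b,B=cen(mask(s,2,14,(285,130,325,175)))
print("tube",a,A,b,B,*tri(a,b))
cv2.imwrite("pics/c8.png",np.hstack([f(t,320,190,70,70,5),f(s,270,130,70,70,5)]))
```

```text
tube [356.8641 229.4563] 103.0 [304.7422 159.3359] 128.0 [ 0.4795 -0.2277  0.0748] 0.0025579920103378775
```

View pics/c8.png

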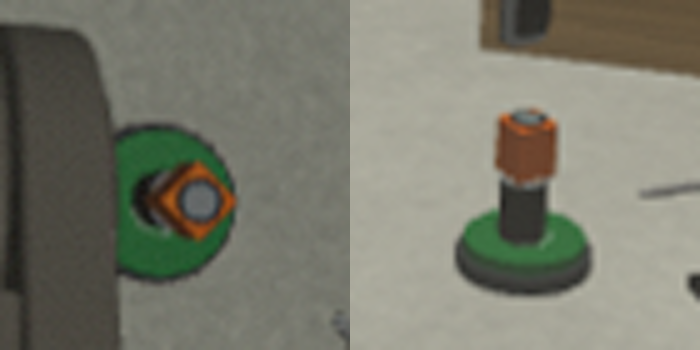

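The tube stands upright and centred: in the side half, the shaft axis is at 524 and the rest centre at 525. The gripper is clear, so I'll hand in.

```bash
python3 -c "
from station import bot
print(bot.hand_in())"
```

```text
the job is handed in; nothing more can be done
None
```

I handed the job in at about 19 s: the orange tube stands upright in the middle of the green rest and is let go, the case shifted by no more than about 1 mm, and the blue tube is still in it.

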